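Gauge the depth of a mould groove

TASK

The grooved plaster mould lies in the channel of the bench depth gauge. Slide it along the channel until its wide groove is centred under the raised probe, then press the gauge head down until its foot sits flat on the mould with the sprung probe on the bottom of the wide groove. Leave the head down so that the depth can be read, keep the mould flat in the channel, and leave the tape measure, clay lump and jar where they are.

Things in the scene. Friction and masses are not known exactly. Their poses are not given: they have to be found in the camera images.
- gauge: Bench depth gauge, fixed: wooden bed 108 (x) by 380 mm (y -130 to +250), 8 mm thick; between two rails (tops 20 mm above the table) an 84 mm wide channel along y, open at both ends. A steel post (18 mm thick, 168 mm high) at x = +85 mm carries the gauge head over the channel. Origin: on the table under the probe, on the channel's centre line; z up, x toward the post, y to the channel's long end.
- mould: Loose plaster block 80 (x) by 200 (y) by 45 mm high, 0.6 to 1 kg, in the channel, axes as the gauge's. Across its top along x run a wide groove (26 mm wide, 20 deep, middle at y = +10 mm) and a narrow one (12 wide, 10 deep, at y = -46 mm). 6 mm domes near its corners. Origin: centre of its underside, on the bed 8 mm above the table. Starts 65 to 145 mm too far to +y; slides with friction.
- groove (a point): Point in the middle of the floor of the mould's wide groove (25 mm above the mould's underside, 20 mm below its top); axes as the mould.
- push_end (a point): Centre of the mould's flat +y end face (80 mm wide, 45 mm high), 100 mm from the mould's origin; pushing here toward -y slides the mould under the probe.
- quill (a joint): Gauge head's height: 0 = fully raised, grows in m as it is pressed down. Friction of about 6 N holds it wherever it is left; it starts at 0 to 0.010. The foot meets the mould's top at about 0.045 and stops there (with no mould it could go to 0.060).
- press_pad (a point): Centre of the top of the round dark wooden pad (44 mm across) on the gauge head, straight above the probe; press it straight down. It is 178 mm above the table with the head raised, and 133 mm with the foot on the mould.
- foot (a point): Centre of the flat underside of the head's steel foot, 34 mm (x) by 60 mm (y); the probe comes out here.
- probe (a joint): How far the sprung probe is pushed up into the head, in m: 0 = sticks out 30 mm below the foot, 0.030 = flush with the foot, 0.010 = sticks out 20 mm, the depth of the wide groove. Spring force 1.8 N at 0, 2.4 N at 0.010, 3.6 N at 0.030.
- probe_tip (a point): Lowest point of the probe, a steel rod 8 mm thick with a round end, on the gauge's own vertical axis; at most 15 mm above the mould's top with the head raised.
- tape_measure: Black and yellow tape measure lying on the table in front of the gauge, 106 x 85 x 43 mm; a bystander. Origin at the centre of its underside.
- rock: Pale dry lump of clay, 97 x 124 x 48 mm, on the table in front of the gauge; a bystander. Origin at the centre of its underside.
- jar: Brown clay jar on a foot, 85 mm across and 95 mm high, to the left of the gauge; a bystander. Origin at the centre of its underside.
Mind the look-alikes: they are no part of the job. Of the things that look like the mould, the larger one is meant.

How it is judged:
On the way:
1. the wide groove is centred within 8 mm under the probe while the probe is still raised clear of the mould's top (y of probe_tip in the frame of groove between -0.008 and 0.008 m and z of mould in the frame of gauge between 0.005 and 0.011 m and angle between mould's own z axis and vertical below 0.05 rad and z of probe_tip in the frame of groove above 0.021 m), for 0.2 s.
At the end, for the whole second after the job is handed in: The gauge head is at rest with its foot flat on the mould (within 2.5 mm of its top), the probe tip on the floor of the wide groove (within 3 mm) and within 8 mm of the groove's middle, and the mould lies flat and still on the bed of the channel (y of probe_tip in the frame of groove between -0.008 and 0.008 m and z of mould in the frame of gauge between 0.005 and 0.011 m and angle between mould's own z axis and vertical below 0.05 rad and z of foot in the frame of mould below 0.0475 m and z of probe_tip in the frame of groove below 0.003 m and linear speed of mould below 0.01 m/s and velocity of joint quill between -0.005 and 0.005 m/s); the robot touches nothing.
It fails at once if the tape measure was shifted by more than 30 mm (distance of tape_measure from where it was at the start of the episode above 0.03 m).
It fails at once if the clay lump was shifted by more than 30 mm (distance of rock from where it was at the start of the episode above 0.03 m).
It fails at once if the jar was shifted by more than 30 mm (distance of jar from where it was at the start of the episode above 0.03 m).
It also fails if it takes over 48 s, if anything falls off the work surface, if the arm or the gripper's body presses on something with over 40 N, if the wrist force passes 120 N, or if a joint passes its speed limit or range.

ROBOT

A 6-joint arm with a two-finger parallel gripper is mounted at the origin on a cart in front of the work surface, level with it; the furniture and walls round the work are solid. World frame = base frame: x ahead of the robot, y to its left, z up, the work surface at z = 0. Lengths are in m, angles in rad, forces in N, time in s.
With the tool pointing down it reaches from about 0.325 to 0.75 m from the base axis. Payload 7.6 kg.
Tool frame: the origin (TCP) lies between the finger pads; the fingertips stand 25 mm ahead of it and the grasp point (between the pads) lies 6 mm ahead of it; z points along the fingers, y is the line along which they close (so a half turn about z gives the same grasp; the last joint's range is limited). The gripper opens to 85 mm and grips with 20 to 120 N. Pads are 22 mm wide; open, the fingers measure 114 mm over their backs; the gripper's body (76 mm by 85 mm) begins 54 mm behind the grasp point. The pads swing forward as they close: fully open they stand 13 mm farther back than shut.
Start: joints at [-1.171, 0.052, 1.401, -0, 1.689, -0.07], TCP at [0.238, -0.468, 0.256] pointing down, gripper open.
Joint ranges: [-2.9, 2.9], [-0.91, 2.17], [0.12, 2.37], [-1.06, 4.2], [0.26, 2.73], [-2.93, 2.93]. Speed limits (rad/s): [2.57, 2.57, 3.01, 3.14, 3.14, 3.14].

INTERFACE

Orientations are given as a unit quaternion [x, y, z, w].
In Python, from bench import r, vision, job gives the robot as it stands. The module is installed in compiled form; this text tells all that it offers.
- The arm moves only by the tool carry_out, never from a script. Its argument "commands" is a list of rows, each a list of 7 numbers: the finger opening in mm, from 0 to 85.4, then the shift along the world's x, y, z in units of 30 mm (1.0 is 30 mm), then the turn, a rotation vector about the world's x, y, z in degrees. A call has 1 to 12 rows; each row shifts and turns the commanded pose from where the row before left it; what a row does not reach is not made up. A row lasts 1/12 s, in which the tool goes at most 41.7 mm and 7.16 degrees, less where a joint would pass 70% of its speed; a pose out of reach is approached as far as the arm can. A call is refused whole if a number of a shift passes 1 or a number of a turn 7.16, either way. A call with a gripper value outside its range is refused whole. The fingers move at their own pace and stop on an object; "newtons" is the grip in N (left out, the last holds). Time passes only in rows, so rows that do not move let the fingers close. It gives the time, the measured TCP pose, the force, the opening and the grip force at its end, in the units of the state.
- r.observe(): the state, without advancing time (a new reading comes with each control period).
- vision.camera(name): name is "scene" or "top"; returns the picture (420x560x3 uint8, red, green, blue); there is no depth.
- vision.camera_model(name): a dict with "vertical_fov" (degrees; the focal length in pixels is half the picture's height over the tangent of half this angle, whatever the lens; pixels are square), "cx", "cy" (the principal point, pixels), "pose" (4x4, takes a point from camera to world coordinates). Camera axes: x right, y up, looking along -z (the intrinsics and any distortion apply to the point x, -y, -z); pixel columns grow to the right and rows downward; lengths in m; the calibration is good to about 2 mm. A picture is of the moment at which its call begins. camera_model takes no time and is no camera call.
- job.job_done(): hands the job in; it is judged then, once.
The state is a dict: "clock": time; "joint_pos": joint angles; "qd": joint speeds; "joint_efforts": joint torques, N m; "eef_pos": TCP position; "tcp_rot": TCP orientation; "ft_force": force on the tool from outside, world axes, zero at the start; "torque": the same for the moment, N m; "gripper_width": finger opening in m; "gripper_force": force on a finger pad.
Only numpy, scipy, OpenCV 4.12 (cv2) and the standard library are available. Lean on these libraries where they do the work, as an engineer would, in place of code of your own. Each camera call takes 0.05 s, during which the arm holds its last target. There are 200 camera calls.

## Working session

There is one attempt and no reset: what is moved stays moved. The work goes in short steps, Python scripts to look and compute and a tool call to move; the robot and the scene stay as the last step left them, time stands still between calls to the robot, and variables do not carry over. Pictures are saved under pics/ and viewed, at most 10 in all, crops included, and the job is handed in when it is done.

Besides the shell and the picture viewer there is one more tool, called as name(argument=value, ...), one argument or row to a line, values as JSON. carry_out: Moves the arm, as the interface text tells. Its arguments: {"type":"object","properties":{"commands":{"type":"array"},"newtons":{"type":"number"}},"required":["commands"]}

```bash
mkdir -p pics; cat > h.py <<'E'
import numpy as np, cv2
from bench import r, vision, job
def cam(n):
    m=vision.camera_model(n); f=210/np.tan(np.radians(m['vertical_fov'])/2); return m,f
def ray(n,u,v):
    m,f=cam(n); T=np.array(m['pose']); d=np.array([(u-m['cx'])/f,-(v-m['cy'])/f,-1.]); return T[:3,3],T[:3,:3]@d
def onz(n,u,v,z):
    o,d=ray(n,u,v); return o+d*(z-o[2])/d[2]
def proj(n,p):
    m,f=cam(n); T=np.array(m['pose']); q=T[:3,:3].T@(np.array(p)-T[:3,3]); return m['cx']-f*q[0]/q[2], m['cy']+f*q[1]/q[2]
def tri(a,ua,b,ub):
    o1,d1=ray(a,*ua); o2,d2=ray(b,*ub); s=np.linalg.lstsq(np.c_[d1,-d2],o2-o1,rcond=None)[0]
    p,q=o1+d1*s[0],o2+d2*s[1]; return (p+q)/2, np.linalg.norm(p-q)
E
python3 - <<'E'
from h import *
for n in('scene','top'):
    cv2.imwrite(f'pics/{n}0.png',cv2.cvtColor(vision.camera(n),cv2.COLOR_RGB2BGR)); m=vision.camera_model(n); print({k:(np.round(v,3).tolist() if k=='pose' else v) for k,v in m.items()})
print(r.observe())
E
```

```text
{'vertical_fov': 50.466345147624494, 'cx': 277.6633427553551, 'cy': 206.02649674295424, 'pose': [[-0.617, 0.464, -0.635, -0.38], [-0.787, -0.356, 0.504, 0.528], [0.007, 0.811, 0.585, 0.902], [0.0, 0.0, 0.0, 1.0]]}
{'vertical_fov': 43.94655868533837, 'cx': 279.68568499246203, 'cy': 209.017953759768, 'pose': [[0.003, 0.992, -0.128, 0.294], [-1.0, 0.001, -0.016, -0.146], [-0.016, 0.128, 0.992, 1.775], [0.0, 0.0, 0.0, 1.0]]}
{'clock': 0.1, 'joint_pos': array([-1.17130633e+00,  5.27840888e-02,  1.40159309e+00, -5.73324593e-07,
        1.68861368e+00, -7.03327609e-02]), 'qd': array([ 0.0006949 , -0.00181166, -0.00244693, -0.00040819,  0.00264616,
       -0.001392  ]), 'joint_efforts': array([ 1.14032628e-03, -3.82581425e+01, -3.60986817e+01, -3.63577840e-05,
        4.74557906e-03,  2.69472082e-05]), 'eef_pos': array([ 0.23759869, -0.467903  ,  0.25556643]), 'tcp_rot': array([ 9.72534742e-01,  2.32756711e-01, -1.14819911e-04, -6.89611880e-04]), 'ft_force': array([-0.1613182 , -0.16925254, -0.07398417]), 'torque': array([-0.02321624, -0.04733772,  0.07280382]), 'gripper_force': 0.0, 'gripper_width': 0.08532550373493926}
```

View pics/scene0.png

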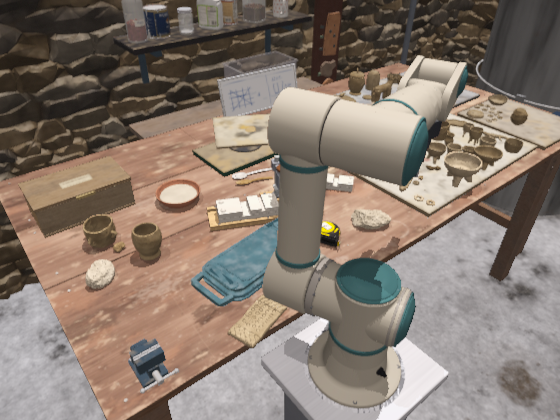

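View pics/top0.png

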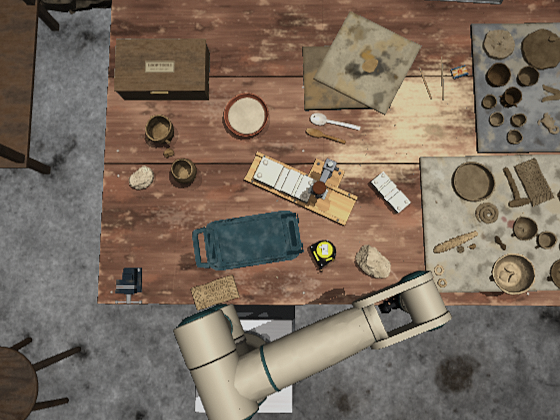

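The top picture shows the gauge at about (300,187). Its pad is near (319,188), the post near (328,170), and the long end points to the upper left. Two things look like the mould: the block in the channel at (283,180) and a smaller loose one at (390,192). The one in the channel is larger and lies in the gauge, so it fits the description. I'll confirm that in an enlarged crop.

```bash
python3 - <<'E'
from h import *
i=cv2.imread('pics/top0.png')[140:235,235:415]
cv2.imwrite('pics/crop.png',cv2.resize(i,None,fx=4.4,fy=4.4,interpolation=cv2.INTER_CUBIC))
E
```

```text
(no output)
```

View pics/crop.png

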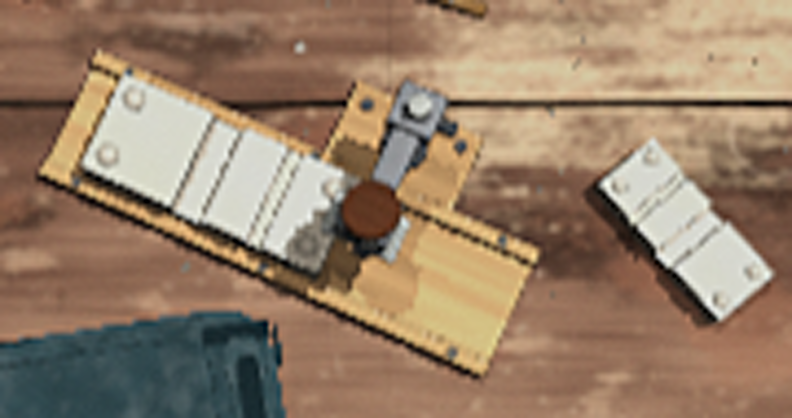

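```bash
python3 - <<'E'
from h import *
c=lambda u,v:(235+(u+.5)/4.4-.5,140+(v+.5)/4.4-.5)
B=[onz('top',*c(*p),.02) for p in [(38,178),(97,52),(538,252),(482,375)]]
print('bed',np.round(B,4).tolist())
ye=(B[0]+B[1])/2; ym=(B[2]+B[3])/2; Y=(ye-ym)[:2]; L=np.linalg.norm(Y);Y/=L; print('L',L,'W',np.linalg.norm(B[0]-B[1]),np.linalg.norm(B[2]-B[3]))
X=np.array([Y[1],-Y[0]]); O=ym[:2]+Y*.130*L/.38
print('O',O,'Y',Y,'X',X,'yaw of Y deg',np.degrees(np.arctan2(Y[1],Y[0])))
g=lambda p:np.round([(p[:2]-O)@X,(p[:2]-O)@Y],4)
for nm,p,z in [('e1',(83,170),.053),('e2',(128,75),.053),('far',(320,273),.053),('gw+ t',(212,118),.053),('gw- t',(242,130),.053),('gw+ b',(172,206),.053),('gw- b',(202,221),.053),('pad',(371,210),.175),('post',(418,105),.168)]:
    q=onz('top',*c(*p),z); print(nm,q.round(4),g(q))
# also other views: predicted scene pixels
for gp,z in [((0,0),.178),((0,200),.053),((0,250),.02),((0,-130),.02)]:
    w=O+X*gp[0]/1e3+Y*gp[1]/1e3; print(gp,w.round(3),proj('scene',[*w,z]))
E
```

```text
bed [[0.6207, 0.008, 0.02], [0.7212, -0.0372, 0.02], [0.5627, -0.38, 0.02], [0.467, -0.3356, 0.02]]
L 0.37701122421075745 W 0.11012535031606803 0.1054557717630192
O [ 0.56826046 -0.24038381] Y [0.41407123 0.91024448] X [ 0.91024448 -0.41407123] yaw of Y deg 65.53915924017657
e1 [ 0.6208 -0.0293  0.053 ] [-0.0396  0.2139]
e2 [ 0.695  -0.0633  0.053 ] [0.0421 0.2137]
far [ 0.5414 -0.2102  0.053 ] [-0.037   0.0163]
gw+ t [ 0.6613 -0.1279  0.053 ] [0.0382 0.1409]
gw- t [ 0.652  -0.1509  0.053 ] [0.0391 0.1161]
gw+ b [ 0.5929 -0.0976  0.053 ] [-0.0367  0.1402]
gw- b [ 0.5813 -0.1205  0.053 ] [-0.0377  0.1145]
pad [ 0.5689 -0.2419  0.175 ] [ 0.0012 -0.0012]
post [ 0.6462 -0.2764  0.168 ] [ 0.0859 -0.0005]
(0, 0) [ 0.568 -0.24 ] (np.float64(282.10322003551323), np.float64(166.14956709468728))
(0, 200) [ 0.651 -0.058] (np.float64(221.880832178253), np.float64(206.45511704009365))
(0, 250) [ 0.672 -0.013] (np.float64(207.30937212297778), np.float64(216.6649726833935))
(0, -130) [ 0.514 -0.359] (np.float64(318.18261651550426), np.float64(201.50752898195293))
```

The crop confirms it: the block in the channel is 80 mm wide, with its +y end at y≈0.214 and its wide groove centre at y≈0.128 in the gauge frame. The loose block at (390,192) is visibly smaller. I'll move over the long end with the fingers closed and turned across the channel.

carry_out(
  commands=[
    [0,0.6,0.63,0,0,0,1.6],
    [0,0.6,0.63,0,0,0,1.6],
    [0,0.6,0.63,0,0,0,1.6],
    [0,0.6,0.63,0,0,0,1.6],
    [0,0.6,0.63,0,0,0,1.6],
    [0,0.6,0.63,0,0,0,1.6],
    [0,0.6,0.63,0,0,0,1.6],
    [0,0.6,0.63,0,0,0,1.6],
    [0,0.6,0.63,0,0,0,1.6],
    [0,0.6,0.63,0,0,0,1.6],
    [0,0.6,0.63,0,0,0,1.6],
    [0,0.6,0.63,0,0,0,1.6],
  ],
  newtons=20,
)

```text
clock: 1.1
eef_pos: [0.4543, -0.2402, 0.2559]
tcp_rot: [0.92, 0.392, -0.0, -0.0]
ft_force: [0.2, -0.9, -0.0]
gripper_width: 0.0003
gripper_force: 0.0
```

carry_out(
  commands=[
    [0,0.6,0.63,0,0,0,1.6],
    [0,0.6,0.63,0,0,0,1.6],
    [0,0.6,0.63,0,0,0,1.6],
    [0,0.6,0.63,0,0,0,1.6],
    [0,0.6,0.63,0,0,0,1.6],
    [0,0.6,0.63,0,0,0,1.6],
    [0,0.6,0.63,0,0,0,1.6],
    [0,0.6,0.63,0,0,0,1.6],
    [0,0.6,0.63,0,0,0,1.6],
    [0,0.6,0.63,0,0,0,1.6],
    [0,0.6,0.63,0,0,0,1.6],
    [0,0,0,0,0,0,0],
  ],
)

```text
clock: 2.1
eef_pos: [0.6533, -0.0298, 0.2544]
tcp_rot: [0.848, 0.53, -0.0, -0.001]
ft_force: [-0.6, -0.0, 0.2]
gripper_width: 0.0003
gripper_force: 0.0
```

```bash
python3 - <<'E'
from h import *
cv2.imwrite('pics/scene1.png',cv2.cvtColor(vision.camera('scene'),cv2.COLOR_RGB2BGR))
i=cv2.imread('pics/scene1.png')[110:260,170:370]
cv2.imwrite('pics/s1c.png',cv2.resize(i,None,fx=4,fy=4,interpolation=cv2.INTER_CUBIC))
from scipy.spatial.transform import Rotation as R
s=r.observe();print(s['eef_pos'],R.from_quat(s['tcp_rot']).as_matrix().round(4),s['gripper_width'])
E
```

```text
[ 0.65233575 -0.0315932   0.25462193] [[ 4.402e-01  8.979e-01 -2.200e-03]
 [ 8.979e-01 -4.402e-01  4.000e-04]
 [-6.000e-04 -2.100e-03 -1.000e+00]] -9.913761341419962e-06
```

View pics/s1c.png

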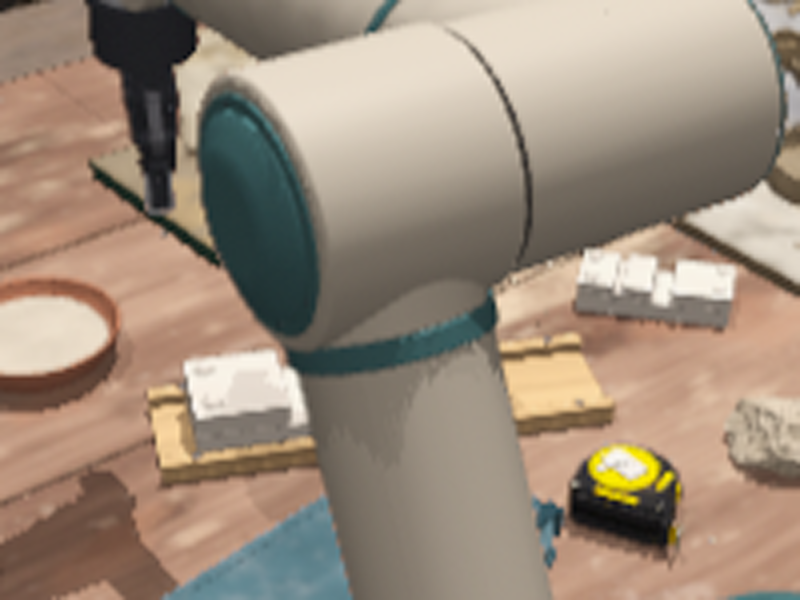

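The scene crop shows the top edge of the mould's +y end at crop pixels (183,360) to (193,410). The post and pad are hidden by the upper arm, and the fingers are above and beyond the bed's end. I'll line up over the channel and check the heights with both views.

carry_out(
  commands=[
    [0,0.3,0.27,0,0,0,0.8],
    [0,0.31,0.26,0,0,0,0.8],
    [0,0,0,0,0,0,0],
    [0,0,0,0,0,0,0],
  ],
)

```text
clock: 2.48
eef_pos: [0.6696, -0.0181, 0.2558]
tcp_rot: [0.842, 0.539, -0.0, -0.0]
ft_force: [-0.2, -0.6, 0.2]
gripper_width: -0.0001
gripper_force: 0.0
```

```bash
cat >> h.py <<'E'
O=np.array([.5683,-.2404]); Y=np.array([.4141,.9102]); X=np.array([Y[1],-Y[0]])
def g(p): d=np.array(p[:2])-O; return np.round([d@X,d@Y,p[2] if len(p)>2 else 0],4)
E
python3 - <<'E'
from h import *
c=lambda u,v:(235+(u+.5)/4.4-.5,140+(v+.5)/4.4-.5)
s=lambda u,v:(170+(u+.5)/4-.5,110+(v+.5)/4-.5)
for a,b in [((83,170),(193,410)),((128,75),(183,360)),((38,178),(165,470)),((97,52),(150,390)),((482,375),(612,408))]:
    p,e=tri('top',c(*a),'scene',s(*b)); print(p.round(4),g(p),round(e,4))
o=r.observe();print(g(o['eef_pos']),o['eef_pos'])
E
```

```text
[ 0.6208 -0.0279  0.0613] [-0.0403  0.2152  0.0613] 0.005
[ 0.6956 -0.0624  0.0535] [0.0422 0.2147 0.0535] 0.0021
[0.6201 0.0068 0.0187] [-0.0553  0.2465  0.0187] 0.003
[ 0.7201 -0.0387  0.0196] [0.0547 0.2464 0.0196] 0.0038
[ 0.4675 -0.3363  0.0144] [-0.0521 -0.129   0.0144] 0.0003
[2.000e-04 2.443e-01 2.558e-01] [ 0.66961371 -0.01813726  0.25583664]
```

carry_out(
  commands=[
    [0,0,0,-0.71,0,0,0],
    [0,0,0,-0.71,0,0,0],
    [0,0,0,-0.71,0,0,0],
    [0,0,0,-0.71,0,0,0],
    [0,0,0,-0.71,0,0,0],
    [0,0,0,-0.71,0,0,0],
    [0,0,0,-0.71,0,0,0],
    [0,0,0,-0.71,0,0,0],
    [0,0,0,-0.71,0,0,0],
    [0,0,0,-0.71,0,0,0],
    [0,0,0,0,0,0,0],
  ],
)

```text
clock: 3.4
eef_pos: [0.6666, -0.0184, 0.038]
tcp_rot: [0.842, 0.539, -0.004, -0.003]
ft_force: [-1.3, -1.0, -1.2]
gripper_width: -0.0004
gripper_force: 0.0
```

carry_out(
  commands=[
    [0,-0.14,-0.3,0,0,0,0],
    [0,-0.14,-0.3,0,0,0,0],
    [0,-0.14,-0.3,0,0,0,0],
    [0,-0.14,-0.3,0,0,0,0],
    [0,-0.14,-0.3,0,0,0,0],
  ],
)

```text
clock: 3.82
eef_pos: [0.6496, -0.0634, 0.0455]
tcp_rot: [0.842, 0.54, 0.002, 0.001]
ft_force: [1.6, 5.9, 3.4]
gripper_width: -0.0
gripper_force: 2.8
```

carry_out(
  commands=[
    [0,-0.14,-0.31,0,0,0,0],
    [0,-0.14,-0.31,0,0,0,0],
    [0,-0.14,-0.31,0,0,0,0],
    [0,-0.14,-0.31,0,0,0,0],
    [0,-0.14,-0.31,0,0,0,0],
    [0,0,0,0,0,0,0],
    [0,0,0,0,0,0,0],
  ],
)

```text
clock: 4.4
eef_pos: [0.6277, -0.1103, 0.044]
tcp_rot: [0.842, 0.539, -0.0, 0.001]
ft_force: [0.0, -0.8, -1.0]
gripper_width: -0.0001
gripper_force: 0.0
```

```bash
python3 - <<'E'
from h import *
o=r.observe();print(g(o['eef_pos']),o['ft_force'])
t=cv2.cvtColor(vision.camera('top'),cv2.COLOR_RGB2BGR);s=cv2.cvtColor(vision.camera('scene'),cv2.COLOR_RGB2BGR)
cv2.imwrite('pics/t2.png',t);cv2.imwrite('pics/s2.png',s)
f=lambda i:cv2.resize(i,None,fx=4,fy=4,interpolation=cv2.INTER_CUBIC)
cv2.imwrite('pics/c2.png',np.vstack([f(t[140:215,235:375]),f(s[165:240,190:330])]))
E
```

```text
[0.0002 0.143  0.044 ] [ 0.03786494 -0.76818081 -0.97356306]
```

View pics/c2.png

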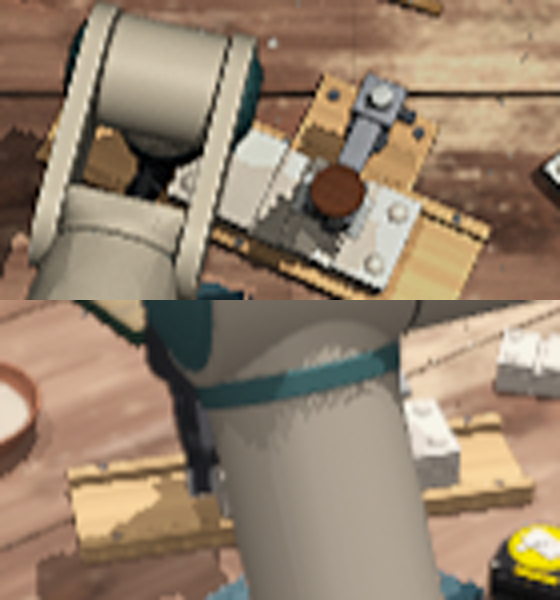

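The picture shows the mould's -y end clear of the pad. The far corners are at top crop (420,212) and (383,292), and the scene crop shows the same end near (460,445).

```bash
python3 - <<'E'
from h import *
c=lambda u,v:(235+(u+.5)/4-.5,140+(v+.5)/4-.5)
s=lambda u,v:(190+(u+.5)/4-.5,165+(v-300+.5)/4-.5)
for p in [(420,212),(383,292)]: print(g(onz('top',*c(*p),.053)))
for p in [(490,235),(438,358)]: print('bed',g(onz('top',*c(*p),.02)))
# subpixel edge: profile along gauge Y at several x, bright plaster -> wood
i=cv2.imread('pics/t2.png').astype(np.float32)
b=i[:,:,0]  # blue: white plaster high, wood low
for x in (-.03,-.02,-.01,.0,.01,.02,.03):
    ys=np.arange(-.12,-.03,.001); pr=[]
    for y in ys:
        w=O+X*x+Y*y; u,v=proj('top',[*w,.053]); pr.append(cv2.getRectSubPix(b,(1,1),(u,v))[0,0])
    d=np.diff(cv2.GaussianBlur(np.array(pr),(1,5),0).ravel()); k=d.argmax(); print(x,ys[k]+.0005,round(float(d[k]),1))
E
```

```text
[ 0.0356 -0.0693  0.053 ]
[-0.0388 -0.0686  0.053 ]
bed [ 0.0483 -0.1322  0.02  ]
bed [-0.0661 -0.1343  0.02  ]
-0.03 -0.06849999999999995 23.4
-0.02 -0.06749999999999995 23.4
-0.01 -0.06749999999999995 24.6
0.0 -0.06749999999999995 19.8
0.01 -0.06849999999999995 22.0
0.02 -0.06849999999999995 22.6
0.03 -0.06849999999999995 23.3
```

carry_out(
  commands=[
    [0,-0.07,-0.15,0,0,0,0],
    [0,-0.07,-0.15,0,0,0,0],
    [0,-0.07,-0.15,0,0,0,0],
    [0,-0.07,-0.15,0,0,0,0],
    [0,-0.07,-0.15,0,0,0,0],
    [0,-0.07,-0.15,0,0,0,0],
    [0,-0.07,-0.15,0,0,0,0],
    [0,-0.07,-0.15,0,0,0,0],
    [0,0,0,0,0,0,0],
    [0,0,0,0,0,0,0],
  ],
)

```text
clock: 5.33
eef_pos: [0.6108, -0.1459, 0.0432]
tcp_rot: [0.842, 0.539, -0.001, 0.0]
ft_force: [0.5, -0.7, 0.7]
gripper_width: 0.0001
gripper_force: 0.0
```

```bash
cat > edge.py <<'E'
from h import *
def end():
    i=vision.camera('top'); cv2.imwrite('pics/tl.png',cv2.cvtColor(i,cv2.COLOR_RGB2BGR)); b=i[:,:,2].astype(np.float32); out=[]
    for x in np.arange(-.03,.031,.01):
        ys=np.arange(-.15,-.06,.001)
        pr=[cv2.getRectSubPix(b,(1,1),proj('top',[*(O+X*x+Y*y),.053]))[0,0] for y in ys]
        d=np.diff(cv2.GaussianBlur(np.array(pr),(1,5),0).ravel()); out.append(round(ys[d.argmax()]+.0005,4))
    return out
if __name__=='__main__':
    o=r.observe();print(g(o['eef_pos']),o['ft_force'].round(1)); print(end())
E
python3 edge.py
```

```text
[-0.0004  0.1036  0.0432] [ 0.5 -0.7  0.7]
[np.float64(-0.1055), np.float64(-0.1065), np.float64(-0.1065), np.float64(-0.1065), np.float64(-0.1055), np.float64(-0.1055), np.float64(-0.1065)]
```

carry_out(
  commands=[
    [0,-0.02,-0.045,0,0,0,0],
    [0,-0.02,-0.045,0,0,0,0],
    [0,-0.02,-0.045,0,0,0,0],
    [0,0,0,0,0,0,0],
    [0,0,0,0,0,0,0],
  ],
)

```text
clock: 5.8
eef_pos: [0.6094, -0.1489, 0.0433]
tcp_rot: [0.842, 0.54, 0.0, -0.0]
ft_force: [1.5, 2.6, 0.2]
gripper_width: -0.0005
gripper_force: 1.4
```

```bash
python3 edge.py
```

```text
[-0.0004  0.1003  0.0433] [1.5 2.6 0.2]
[np.float64(-0.1085), np.float64(-0.1085), np.float64(-0.1095), np.float64(-0.1095), np.float64(-0.1095), np.float64(-0.1085), np.float64(-0.1085)]
```

carry_out(
  commands=[
    [0,0.07,0.15,0,0,0,0],
    [0,0.28,0.6,0,0,0,0],
    [0,0.28,0.6,0,0,0,0],
    [0,0,0,0.7,0,0,0],
    [0,0,0,0.7,0,0,0],
    [0,0,0,0.7,0,0,0],
    [0,0,0,0.7,0,0,0],
    [0,0,0,0.7,0,0,0],
    [0,0,0,0.7,0,0,0],
    [0,0,0,0.7,0,0,0],
    [0,0,0,0.7,0,0,0],
    [0,0,0,0,0,0,0],
  ],
)

```text
clock: 6.85
eef_pos: [0.6297, -0.1091, 0.2171]
tcp_rot: [0.842, 0.539, 0.003, 0.003]
ft_force: [0.7, 0.5, 0.8]
gripper_width: -0.0005
gripper_force: 0.0
```

carry_out(
  commands=[
    [0,0,0.8,0.5,0,0,0],
    [0,0,0.8,0.5,0,0,0],
    [0,0,0.8,0,0,0,0],
    [0,0,0.8,0,0,0,0],
    [0,0,0.8,0,0,0,0],
    [0,0,0.8,0,0,0,0],
    [0,0,0.8,0,0,0,0],
    [0,0,0,0,0,0,0],
  ],
)

```text
clock: 7.52
eef_pos: [0.6279, 0.0634, 0.2405]
tcp_rot: [0.841, 0.541, -0.0, -0.001]
ft_force: [0.5, -0.4, 0.1]
gripper_width: -0.0002
gripper_force: 0.0
```

```bash
python3 - <<'E'
from edge import *
print(end(), r.observe()['eef_pos'])
t=cv2.imread('pics/tl.png');s=cv2.cvtColor(vision.camera('scene'),cv2.COLOR_RGB2BGR);cv2.imwrite('pics/s3.png',s)
f=lambda i:cv2.resize(i,None,fx=4,fy=4,interpolation=cv2.INTER_CUBIC)
cv2.imwrite('pics/c3.png',np.vstack([f(t[140:215,235:385]),f(s[145:220,200:350])]))
E
```

```text
[np.float64(-0.1085), np.float64(-0.1085), np.float64(-0.1095), np.float64(-0.1095), np.float64(-0.1095), np.float64(-0.1085), np.float64(-0.1085)] [0.6280429  0.06130794 0.24048158]
```

View pics/c3.png

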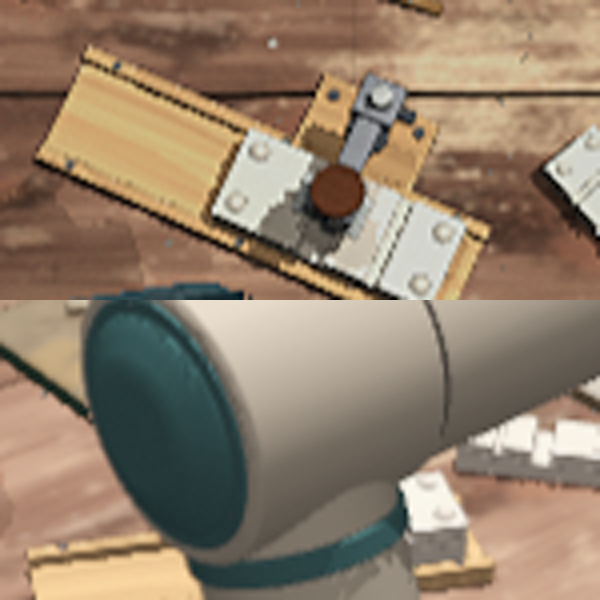

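The top crop shows the mould under the head. Its +y end corners are at (252,128) and (210,215), and the pad centre is at (337,189). The arm still hides the head in the scene view. I'll check the groove's centre from both mould ends against the pad and post.

```bash
python3 - <<'E'
from h import *
c=lambda u,v:(235+(u+.5)/4-.5,140+(v+.5)/4-.5)
for p in [(252,128),(210,215)]: print('end',g(onz('top',*c(*p),.053)))
i=cv2.imread('pics/tl.png').astype(int); B,G,R=i[...,0],i[...,1],i[...,2]
m=((R>60)&(R-B>30)&(R<150)&(G<R*.65)).astype(np.uint8); m[:180]=0;m[196:]=0;m[:,:310]=0;m[:,328:]=0
n,l,st,ce=cv2.connectedComponentsWithStats(m); k=1+st[1:,4].argmax(); print(st[k],ce[k])
for z in (.178,.168): print('pad',g(onz('top',*ce[k],z)),onz('top',*ce[k],z))
print('post',g(onz('top',*c(380,97),.168)))
E
```

```text
end [0.0426 0.088  0.053 ]
end [-0.0395  0.0894  0.053 ]
[313 181  13  13 129] [318.86821705 187.27906977]
pad [ 0.0007 -0.0009  0.178 ] [ 0.56858014 -0.24156656  0.178     ]
pad [ 0.0026 -0.0008  0.168 ] [ 0.57030092 -0.24216173  0.168     ]
post [ 0.0847 -0.0011  0.168 ]
```

Both ends put the groove within about 1.5 mm of the probe, so it's centred. Next I'll move over the pad.

carry_out(
  commands=[
    [0,-0.16,-0.84,0,0,0,0],
    [0,-0.16,-0.84,0,0,0,0],
    [0,-0.16,-0.84,0,0,0,0],
    [0,-0.16,-0.84,0,0,0,0],
    [0,-0.16,-0.84,0,0,0,0],
    [0,-0.16,-0.84,0,0,0,0],
    [0,-0.16,-0.84,0,0,0,0],
    [0,-0.16,-0.84,0,0,0,0],
    [0,-0.16,-0.84,0,0,0,0],
    [0,-0.16,-0.84,0,0,0,0],
    [0,-0.18,-0.84,0,0,0,0],
    [0,-0.18,-0.84,0,0,0,0],
  ],
)

```text
clock: 8.62
eef_pos: [0.5684, -0.2456, 0.241]
tcp_rot: [0.842, 0.539, -0.0, 0.0]
ft_force: [0.6, -1.2, -0.2]
gripper_width: -0.0002
gripper_force: 0.0
```

carry_out(
  commands=[
    [0,0,0,0,0,0,0],
    [0,0,0,0,0,0,0],
    [0,0,0,0,0,0,0],
  ],
)

```text
clock: 8.87
eef_pos: [0.5692, -0.2434, 0.241]
tcp_rot: [0.842, 0.539, -0.0, -0.0]
ft_force: [0.6, -0.5, -0.8]
gripper_width: 0.0003
gripper_force: 0.0
```

carry_out(
  commands=[
    [0,0,0.06,-0.3,0,0,0],
    [0,0,0,-0.3,0,0,0],
    [0,0,0,-0.3,0,0,0],
    [0,0,0,-0.2,0,0,0],
    [0,0,0,-0.1,0,0,0],
    [0,0,0,-0.1,0,0,0],
    [0,0,0,-0.1,0,0,0],
  ],
)

```text
clock: 9.45
eef_pos: [0.5696, -0.2411, 0.1994]
tcp_rot: [0.842, 0.54, 0.0, 0.0]
ft_force: [-2.3, 0.8, 2.7]
gripper_width: 0.0003
gripper_force: 1.5
```

carry_out(
  commands=[
    [0,0,0,-0.1,0,0,0],
    [0,0,0,-0.1,0,0,0],
    [0,0,0,-0.1,0,0,0],
    [0,0,0,-0.1,0,0,0],
    [0,0,0,-0.1,0,0,0],
    [0,0,0,0,0,0,0],
  ],
)

```text
clock: 9.95
eef_pos: [0.5695, -0.2412, 0.1836]
tcp_rot: [0.842, 0.54, 0.0, -0.0]
ft_force: [-0.4, 0.1, 0.2]
gripper_width: 0.0001
gripper_force: 0.0
```

carry_out(
  commands=[
    [0,0,0,-0.1,0,0,0],
    [0,0,0,-0.1,0,0,0],
    [0,0,0,-0.1,0,0,0],
    [0,0,0,-0.1,0,0,0],
  ],
)

```text
clock: 10.28
eef_pos: [0.5696, -0.2413, 0.1721]
tcp_rot: [0.842, 0.54, 0.0, 0.0]
ft_force: [-0.2, 1.0, 3.4]
gripper_width: 0.0
gripper_force: 1.5
```

carry_out(
  commands=[
    [0,0,0,-0.1,0,0,0],
    [0,0,0,-0.1,0,0,0],
    [0,0,0,-0.1,0,0,0],
  ],
)

```text
clock: 10.53
eef_pos: [0.5696, -0.2413, 0.1635]
tcp_rot: [0.842, 0.54, 0.0, 0.0]
ft_force: [-0.7, 0.5, 5.1]
gripper_width: -0.0001
gripper_force: 2.7
```

Next come 1.5 mm steps until the force rises.

carry_out(
  commands=[
    [0,0,0,-0.05,0,0,0],
    [0,0,0,-0.05,0,0,0],
    [0,0,0,-0.05,0,0,0],
  ],
)

```text
clock: 10.78
eef_pos: [0.5696, -0.2413, 0.1592]
tcp_rot: [0.842, 0.54, 0.0, 0.0]
ft_force: [-0.4, -0.4, 6.0]
gripper_width: -0.0002
gripper_force: 2.8
```

carry_out(
  commands=[
    [0,0,0,-0.03,0,0,0],
    [0,0,0,-0.03,0,0,0],
    [0,0,0,0,0,0,0],
  ],
)

```text
clock: 11.03
eef_pos: [0.5696, -0.2413, 0.1581]
tcp_rot: [0.842, 0.54, 0.0, 0.001]
ft_force: [-2.8, 2.1, 7.7]
gripper_width: 0.0002
gripper_force: 4.0
```

carry_out(
  commands=[
    [0,0,0,-0.03,0,0,0],
    [0,0,0,-0.03,0,0,0],
    [0,0,0,0,0,0,0],
  ],
)

```text
clock: 11.28
eef_pos: [0.5697, -0.2413, 0.158]
tcp_rot: [0.842, 0.54, 0.0, 0.001]
ft_force: [-6.5, 3.3, 15.6]
gripper_width: -0.0002
gripper_force: 7.9
```

The head stopped at TCP z 0.158, so the pad is at 0.133 as expected, and the force is rising: the foot is on the mould. I'll lift straight off, move clear and look.

carry_out(
  commands=[
    [0,0,0,0.06,0,0,0],
    [0,0,0,0.1,0,0,0],
    [0,0,0,0.5,0,0,0],
    [0,0,0,0.8,0,0,0],
    [0,0,0,0.8,0,0,0],
    [0,0,0,0.8,0,0,0],
    [0,0,0,0,0,0,0],
  ],
)

```text
clock: 11.87
eef_pos: [0.5706, -0.2418, 0.2523]
tcp_rot: [0.842, 0.54, 0.002, 0.003]
ft_force: [0.2, 0.7, 1.2]
gripper_width: 0.0002
gripper_force: 0.0
```

carry_out(
  commands=[
    [0,-0.5,-0.85,0,0,0,0],
    [0,-0.5,-0.85,0,0,0,0],
    [0,-0.5,-0.85,0,0,0,0],
    [0,-0.5,-0.85,0,0,0,0],
    [0,-0.5,-0.85,0,0,0,0],
    [0,-0.5,-0.85,0,0,0,0],
    [0,-0.5,-0.85,0,0,0,0],
    [0,-0.5,-0.85,0,0,0,0],
    [0,-0.5,-0.85,0,0,0,0],
    [0,-0.5,-0.85,0,0,0,0],
    [0,0,0,0,0,0,0],
    [0,0,0,0,0,0,0],
  ],
)

```text
clock: 12.87
eef_pos: [0.4183, -0.4971, 0.2452]
tcp_rot: [0.843, 0.539, -0.0, -0.001]
ft_force: [0.2, 0.8, -0.3]
gripper_width: -0.0
gripper_force: 0.0
```

```bash
python3 - <<'E'
from edge import *
print(end(), r.observe()['eef_pos'])
t=cv2.imread('pics/tl.png');s=cv2.cvtColor(vision.camera('scene'),cv2.COLOR_RGB2BGR);cv2.imwrite('pics/s4.png',s)
f=lambda i:cv2.resize(i,None,fx=4,fy=4,interpolation=cv2.INTER_CUBIC)
cv2.imwrite('pics/c4.png',np.vstack([f(t[140:215,235:405]),f(s[145:220,200:370])]))
E
```

```text
[np.float64(-0.1085), np.float64(-0.1085), np.float64(-0.1095), np.float64(-0.1095), np.float64(-0.1095), np.float64(-0.1085), np.float64(-0.1085)] [ 0.41925397 -0.49607728  0.245625  ]
```

View pics/c4.png

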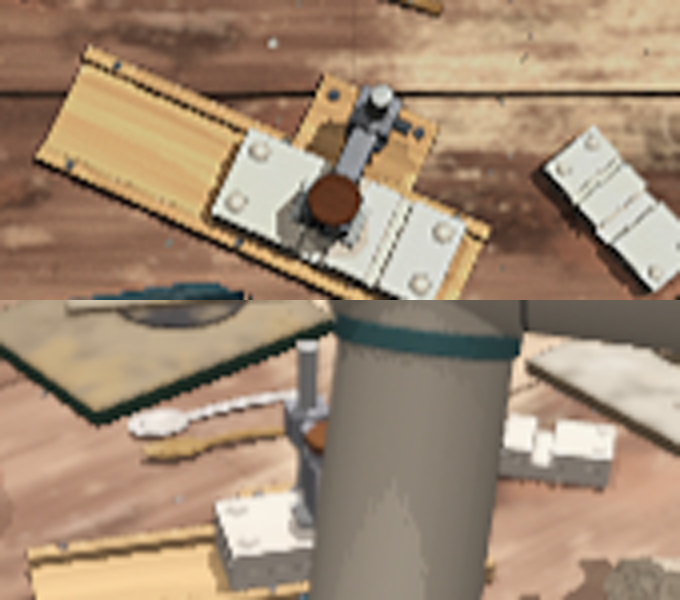

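The head is down: the pad has shifted from (337,189) to (335,200) in the top crop, and the scene crop shows the foot resting on the mould at (303,520). The mould's end hasn't moved, it lies flat, and the arm is clear. I'll hand it in.

```bash
python3 -c "
from h import *
print(job.job_done())"
```

```text
the job is handed in; nothing more can be done
None
```

I slid the mould until its wide groove was within about 1.5 mm of centre under the probe, pressed the head down until the foot met the mould, and left it down; the arm is clear and the job is handed in, but no verdict came back.

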